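# Register a new vial of test strips at the meter's docking station

### The arm

A 6-joint arm with a two-finger parallel gripper is mounted at the origin on a cart in front of the work surface, level with it; the furniture and walls round the work are solid. World frame = base frame: x ahead of the robot, y to its left, z up, the work surface at z = 0. Lengths are in m, angles in degrees, forces in N, time in s.
With the tool pointing down it reaches from about 0.4 to 0.825 m from the base axis. Payload 7 kg.
Tool frame: the origin (TCP) lies at the very end of the fingers, on their centre line; the grasp point (between the pads) lies hold_point_z behind it (hold_point_z is the distance from the TCP to the grasp point, in m); z points along the fingers, y is the line along which they close (so a half turn about z gives the same grasp; the last joint's range is limited). The gripper opens to 88 mm and grips with 3 to 60 N. Pads are 19 mm wide; open, the fingers measure 130 mm over their backs; the gripper's body (78 mm by 193 mm) begins 47 mm behind the grasp point.
Start: joints at [89.559, 20.546, 0.682, 0, -70.136, -16.507], TCP at [0.197, 0.646, 0.227] pointing down, gripper open.
Joint ranges: [-176.03, 176.03], [-82.01, 121.73], [-58.28, 71.71], [-173.87, 95.51], [-174.79, -0.11], [-173.66, 173.66]. Speed limits (degrees/s): [136.94, 136.94, 172.46, 180, 180, 180].

### API

Orientations are given as [roll, pitch, yaw] about the fixed x, y, z axes, in that order (R = Rz(yaw) Ry(pitch) Rx(roll)).
In Python, from plant import get_obs, snapshot, close_job, hold_point_z gives the robot as it stands.
- The arm moves only by the tool play_rows, never from a script. Its argument "commands" is a list that holds one entry, the list of rows, each a list of 7 numbers: the shift along the tool's x, y, z in cm, then the turn, a rotation vector about the tool's x, y, z in degrees, then the opening, from 0 (shut) to 1 (fully open). In form: [[[x, y, z, ax, ay, az, fingers], ...]]. A call has 1 to 20 rows; each row is the pose to reach, as a shift and turn from the pose commanded when the call began, along the tool's axes at that moment; what a row does not reach only later rows make up. A row lasts 1/12 s, in which the tool goes at most 41.7 mm and 7.16 degrees, less where a joint would pass 70% of its speed; a pose out of reach is approached as far as the arm can. A call with a gripper value outside its range is refused whole. The fingers move at their own pace and stop on an object; the grip force is fixed at half the most. Time passes only in rows, so rows that repeat a pose let the fingers close. It gives the time, the measured TCP pose, the force, the opening and the grip force at its end, in the units of the state.
- get_obs(): the state, without advancing time (a new reading comes with each control period).
- snapshot(name): name is "scene" or "top" or "wrist"; returns a dict with "frame" (420x560x3 uint8, red, green, blue), "camera_matrix" (3x3 intrinsics, pixels), "dist" ([k1, k2, p1, p2, k3] as OpenCV has them; the pictures are not rectified), "origin" and "attitude" of the camera in the world. Camera axes: x right, y down, z forward; pixel columns grow to the right and rows downward; lengths in m; the calibration is good to about 2 mm. A picture is of the moment at which its call begins. There is no depth.
- close_job(): hands the job in; it is judged then, once.
The state is a dict: "clock": time; "joint_pos": joint angles; "qvel": joint speeds; "tau": joint torques, N m; "tool_pos": TCP position; "orientation": TCP orientation; "force": force on the tool from outside, world axes, zero at the start; "moment": the same for the moment, N m; "opening": finger opening in m; "gripper_force": force on a finger pad.
Only numpy, scipy, OpenCV 4.12 (cv2) and the standard library are available. Lean on these libraries where they do the work, as an engineer would, in place of code of your own. Each camera call takes 0.05 s, during which the arm holds its last target. There are 200 camera calls.

### The job

A new vial of test strips has to be registered to the glucose meter. Slide the meter, display up and button end first, into the slot of the docking station until it is fully home, and let go of it. Then pick up the strip vial and hold it, cap up, still and in mid-air about 8 cm straight out from the middle of the station's slanted reader glass, leaned over so that the vial stands parallel to the glass; do not touch the reader with the vial, leave the other things on the table where they are, and finish while still holding the vial there.

Things in the scene. Friction and masses are not known exactly. Their poses are not given: they have to be found in the camera images.
- station: Docking station, fixed: light plastic box, 104 mm wide (y), 160 mm deep (x), 40 mm high, with a slot low in its front and a reader head on a neck at its rear (190 mm high, all behind x = +15 mm). Origin: on its underside, 73 mm behind its front face, at table height; +x points from front to rear, z up. The roof over the slot is 34.5 mm above the table.
- slot_mouth (a point): Mouth of the slot, in the middle of its floor, 5 mm above the table (x = -73 mm on the station). The slot runs straight along the station's +x for 45 mm; 55 mm wide, 19.5 mm high; its first 14 mm flare out to about 60 mm. A 34 mm wide tongue of the floor goes on 43 mm in front of the mouth, level with the floor.
- slot_stop (a point): Where the middle of the meter's button end rests when it is fully home: on the slot's rigid back stop (x = -28 mm, y = 0, 13 mm above the table, in the station's frame).
- reader: Reader head on the station, 74 mm wide, 46 mm high. Origin: centre of its glass, 150 mm above the table (x = +35 mm, y = 0 on the station). The glass faces along the head's -x: to the station's front and 30 degrees below level. The head's z runs up along the glass, leaning 30 degrees from vertical to the station's front; its y is the station's y.
- meter: Glucose meter, a flat dark rounded slab lying display up, 92 x 52 x 18 mm (side faces 16 mm high), 60 g, loose. Origin: centre of its underside; x along its length: display end at x = +46 mm, button end at x = -46 mm; y across, z up. Its long sides are straight and 52 mm apart from x = -28 to +28 mm; its ends are rounded. Fully home, 47 mm of it stick out of the slot.
- meter_foot (a point): Middle of the meter's button end (x = -46 mm, 8 mm above its underside): the end that goes to the back stop. Axes as the meter's.
- strip_vial: White round vial of test strips with a closed blue cap, 25 g, loose and standing upright; 48 mm high, body 26.4 mm in diameter to 40 mm, cap 29 mm in diameter from 40 to 48 mm; a wrap-round code label is read from any side. Origin: underside, 1 mm off the vial's axis (the axis is at x = +1 mm); z up towards the cap.
- vial_mid (a point): Point on the vial's axis, 24 mm above its underside: the middle of the vial, to be held in front of the glass. Axes as the vial's.
- strip_carton: Bystander: small blue and white carton 74 x 108 x 41 mm, lying; origin at the centre of its underside.
- blue_case: Bystander: flat blue plastic case 83 x 104 x 28 mm; origin at the centre of its underside.
- gold_jar: Bystander: round brown jar with gold lid, 56 mm across, 54 mm high; origin at the centre of its underside.
- lancet_pen: Bystander: blue lancing pen 16 x 97 x 16 mm, lying along its y; origin at the centre of its underside.
- eraser: Bystander: blue and white eraser 21 x 48 x 13 mm; origin at the centre of its underside.

How it is judged:
By the outcome, as a careful person would: the job done as asked, in the order asked, and still so for the second after the job is handed in, while the arm keeps its last pose, push and grip.
It also fails if it takes over 58 s, if anything falls off the work surface, if the arm or the gripper's body presses on something with over 40 N, if the wrist force passes 120 N, or if a joint passes its speed limit or range.

## Working session

There is one attempt and no reset: what is moved stays moved. The work goes in short steps, Python scripts to look and compute and a tool call to move; the robot and the scene stay as the last step left them, time stands still between calls to the robot, and variables do not carry over. Pictures are saved under pics/ and viewed, at most 10 in all, crops included, and the job is handed in when it is done.

Besides the shell and the picture viewer there is one more tool, called after "Call:" as name(argument=value, ...) on one line, values as JSON. play_rows: Moves the arm, as the interface text tells. Its arguments: {"type":"object","properties":{"commands":{"type":"array","items":{"type":"array","items":{"type":"array","items":{"type":"number"}}}}},"required":["commands"]}

```bash
ls; mkdir -p pics; python3 - <<'E'
from plant import *
import cv2,numpy as np,pickle
print(get_obs(),hold_point_z)
d={}
for n in("scene","top"):
    s=snapshot(n);d[n]=s;cv2.imwrite(f"pics/{n}0.png",s["frame"][:,:,::-1])
    print(n,{k:np.round(v,4).tolist() for k,v in s.items() if k!="frame"})
pickle.dump(d,open("s0.pkl","wb"))
E
```

```text
pics
{'clock': 0.0, 'joint_pos': array([ 8.95596186e+01,  2.05920753e+01,  6.34124766e-01, -1.98572020e-02,
       -7.01348847e+01, -1.65065446e+01]), 'qvel': array([-0.0036739 , -0.02173866, -0.06608508, -0.0543029 , -0.02676946,
        0.02612849]), 'tau': array([-5.49513861e-04, -5.82722712e+01,  2.93054509e+01,  6.99699238e+00,
        6.88879634e-03, -1.81404466e-04]), 'tool_pos': array([0.19664176, 0.64522024, 0.22561895]), 'orientation': array([ 1.79905687e+02, -8.48168562e-03, -1.69536818e+01]), 'force': array([-0.00416822, -0.56097055, -0.34475315]), 'moment': array([ 0.04606061, -0.0580782 , -0.03138419]), 'gripper_force': 0.0, 'opening': 0.08752956467981969} 0.0188
scene {'camera_matrix': [[388.989, 0.0, 283.6652], [0.0, 388.989, 208.4171], [0.0, 0.0, 1.0]], 'dist': [0.0132, 0.0, 0.0, 0.0, 0.0], 'origin': [0.2447, 0.6348, 0.8827], 'attitude': [-138.3036, -0.9763, -151.0671]}
top {'camera_matrix': [[484.8278, 0.0, 274.053], [0.0, 484.8278, 199.0327], [0.0, 0.0, 1.0]], 'dist': [-0.0945, 0.0, 0.0, 0.0, 0.0], 'origin': [0.256, 0.074, 1.6569], 'attitude': [-167.7683, -0.0137, -92.7344]}
```

View pics/scene0.png

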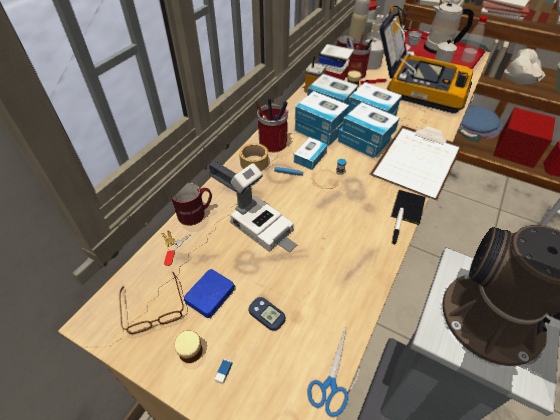

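View pics/top0.png

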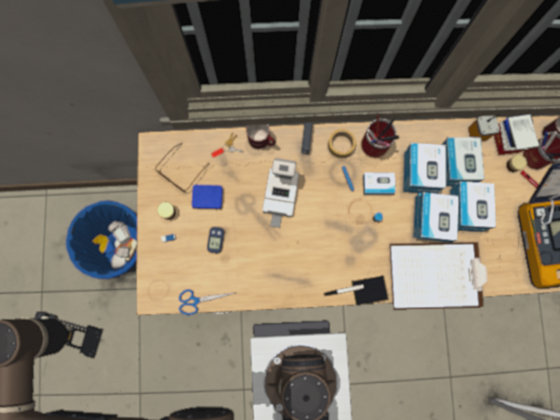

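The scene view shows the meter at (267,312) with its buttons toward the upper left. The station is at (262,225), its tongue toward the robot at (288,244), and the vial is at (341,165). In the top view they are at (216,239), (281,190) and (378,217). I'll enlarge those areas next.

```bash
cat > h.py <<'E'
import numpy as np,cv2,pickle
from scipy.spatial.transform import Rotation as Ro
def R(a): return Ro.from_euler('xyz',a,degrees=True).as_matrix()
def ray(s,p):
    p=np.array(p,float).reshape(-1,1,2)
    u=cv2.undistortPoints(p,np.array(s["camera_matrix"]),np.array(s["dist"])).reshape(-1,2)
    return (R(s["attitude"])@np.c_[u,np.ones(len(u))].T).T
def plane(s,p,z):
    d=ray(s,p);o=np.array(s["origin"]);return o+d*((z-o[2])/d[:,2])[:,None]
def proj(s,P):
    A=R(s["attitude"]);t=-A.T@np.array(s["origin"])
    return cv2.projectPoints(np.array(P,float).reshape(-1,1,3),cv2.Rodrigues(A.T)[0],t,np.array(s["camera_matrix"]),np.array(s["dist"]))[0].reshape(-1,2)
E
python3 - <<'E'
from h import *
d=pickle.load(open("s0.pkl","rb"))
def crop(n,x,y,w,h,k): return cv2.resize(d[n]["frame"][y:y+h,x:x+w,::-1],None,fx=k,fy=k,interpolation=cv2.INTER_CUBIC)
a=crop("scene",200,150,100,100,4);b=crop("scene",235,285,70,50,4)
c=crop("top",245,150,50,85,5)[:400];e=crop("top",200,220,35,40,5)
im=np.zeros((600,800,3),np.uint8)
im[:400,:400]=a;im[400:600,:280]=b;im[:400,400:650]=c;im[400:600,300:475]=e
im[400:600,500:800]=crop("top",350,170,60,40*1,5)[:200]
im[:160,650:800]=crop("scene",325,150,30,32,5)[:160]
cv2.imwrite("pics/c.png",im)
for n in d:
    f=d[n]["frame"];hsv=cv2.cvtColor(f,cv2.COLOR_RGB2HSV)
    rois={"scene":{"meter":(240,290,50,45),"vial":(328,152,26,26)},"top":{"meter":(203,222,26,34),"vial":(368,207,20,20)}}[n]
    for k,(x,y,w,h) in rois.items():
        q=hsv[y:y+h,x:x+w]
        m=((q[...,2]<110)if k=="meter" else ((q[...,0]>85)&(q[...,0]<130)&(q[...,1]>90))).astype(np.uint8)
        cs=max(cv2.findContours(m,0,1)[0],key=cv2.contourArea)
        pts=cs.reshape(-1,2)+[x,y]
        z=0.013 if k=="meter" else .048
        W=plane(d[n],pts,z)[:,:2]
        r=cv2.minAreaRect((W*1000).astype(np.float32))
        print(n,k,np.round(r[0],1),np.round(r[1],1),round(r[2],1))
E
```

```text
scene meter [479.1 266. ] [54.2 93.4] 79.5
scene vial [ 527.2 -291.4] [22.6 30.3] 23.6
top meter [479.4 262.9] [49.8 86.2] 79.0
top vial [ 527.3 -289.9] [23.9 24.5] 84.7
```

View pics/c.png

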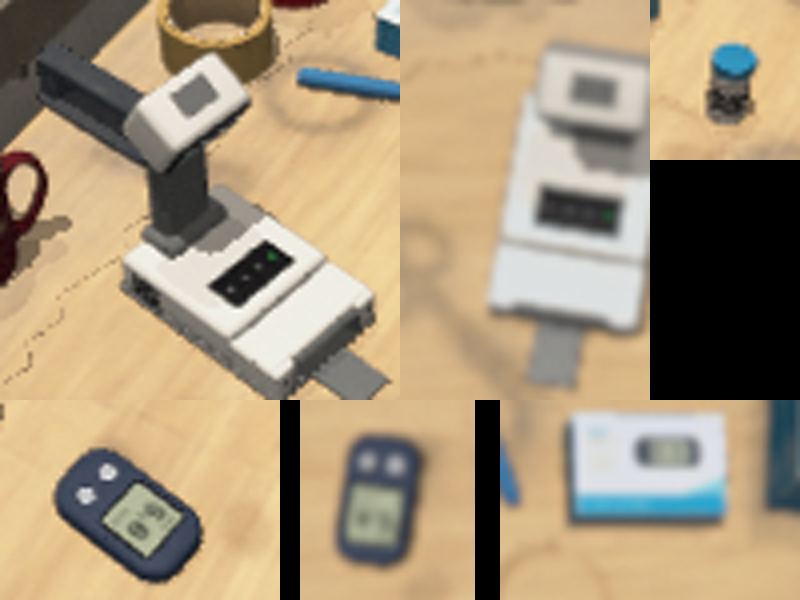

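The meter's buttons already point to +x (toward the station), and the station's slot faces the robot. The vial agrees between views at about (0.527, -0.291). I'll hover over the meter and look with the wrist camera.

```bash
cat >> h.py <<'E'
def delta(pos,rpy):
    from plant import get_obs
    o=get_obs();A=R(o["orientation"])
    t=A.T@(np.array(pos)-o["tool_pos"])*100
    r=Ro.from_matrix(A.T@R(rpy)).as_rotvec(degrees=True)
    print("shift cm",np.round(t,2),"turn",np.round(r,2),"dist",np.linalg.norm(t))
E
python3 -c "
from h import *
delta([.43,.24,.23],[180,0,-10.5])"
```

```text
shift cm [34.14 31.96 -0.38] turn [ 0.09 -0.   -6.45] dist 46.7666516513639
```

Call:
play_rows(commands=[[[2.8, 2.66, 0, 0, 0, -1, 1], [5.7, 5.3, 0, 0, 0, -2, 1], [8.5, 8, 0, 0, 0, -3, 1], [11.4, 10.6, 0, 0, 0, -4, 1], [14.2, 13.3, 0, 0, 0, -5, 1], [17, 16, 0, 0, 0, -6, 1], [19.9, 18.6, 0, 0, 0, -6.5, 1], [22.7, 21.3, 0, 0, 0, -6.5, 1], [25.6, 23.9, 0, 0, 0, -6.5, 1], [28.4, 26.6, 0, 0, 0, -6.5, 1], [31.2, 29.2, 0, 0, 0, -6.5, 1], [34.1, 32, -0.4, 0, 0, -6.5, 1], [34.1, 32, -0.4, 0, 0, -6.5, 1], [34.1, 32, -0.4, 0, 0, -6.5, 1]]])

```text
clock: 1.27
tool_pos: [0.4304, 0.2382, 0.2306]
orientation: [-180.0, 0.0, -10.7]
force: [-0.3, -0.2, -0.5]
opening: 0.0875
gripper_force: 0.0
```

```bash
python3 - <<'E'
from plant import *
from h import *
o=get_obs();print(o["clock"],o["tool_pos"],o["orientation"])
s=snapshot("wrist");pickle.dump(s,open("w1.pkl","wb"));cv2.imwrite("pics/w1.png",s["frame"][:,:,::-1])
print({k:np.round(v,4).tolist() for k,v in s.items() if k!="frame"})
E
```

```text
1.2667 [0.43039732 0.23822526 0.23060696] [-1.79995682e+02  2.89305078e-03 -1.06757965e+01]
{'camera_matrix': [[336.549, 0.0, 274.8666], [0.0, 336.549, 209.0091], [0.0, 0.0, 1.0]], 'dist': [-0.0818, 0.0, 0.0, 0.0, 0.0], 'origin': [0.5067, 0.2242, 0.3885], 'attitude': [163.0616, 0.0073, -100.639]}
```

View pics/w1.png

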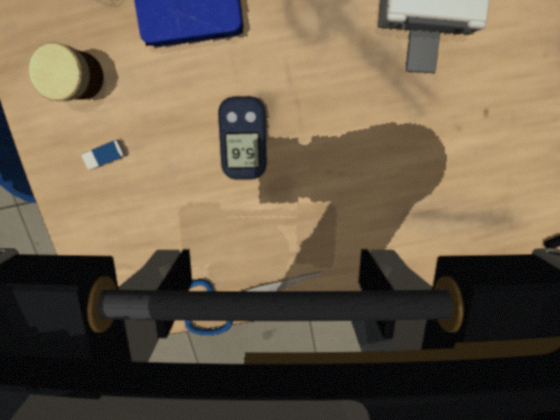

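The wrist view shows the meter at (243,138), buttons away from the robot. The tongue is at (424,52) and the station front edge at about y=25. I'll measure the meter and tongue here, and also measure the tongue in the other views.

```bash
cat >> h.py <<'E'
def rect(s,roi,fn,z,hull=False):
    x,y,w,h=roi;q=cv2.cvtColor(s["frame"],cv2.COLOR_RGB2HSV)[y:y+h,x:x+w].astype(int)
    m=cv2.morphologyEx(fn(q).astype(np.uint8),cv2.MORPH_OPEN,np.ones((3,3)))
    c=max(cv2.findContours(m,0,1)[0],key=cv2.contourArea).reshape(-1,2)+[x,y]
    r=cv2.minAreaRect((plane(s,c,z)[:,:2]*1000).astype(np.float32))
    print(np.round(r[0],1),np.round(r[1],1),round(r[2],1));return c
E
python3 - <<'E'
from h import *
s=pickle.load(open("w1.pkl","rb"));d=pickle.load(open("s0.pkl","rb"))
f=s["frame"]
print(cv2.cvtColor(f,cv2.COLOR_RGB2HSV)[[50,50,50,20,120,105],[424,395,450,440,200,243]])
rect(s,(213,88,60,100),lambda q:((q[...,0]>90)|(q[...,2]<90))&(q[...,2]<140),.012)
g=lambda q:(q[...,1]<70)&(q[...,2]<150)
c=rect(s,(400,34,50,50),g,.005)
rect(d["scene"],(270,232,35,25),g,.005)
rect(d["top"],(262,214,28,18),g,.005)
# station roof in top
c=rect(d["top"],(255,185,50,35),lambda q:(q[...,1]<60)&(q[...,2]>180),.0375)
c=rect(d["scene"],(220,195,80,56),lambda q:(q[...,1]<60)&(q[...,2]>180),.0375)
E
```

```text
[[ 25  15 101]
 [ 17  88 168]
 [ 17  97 176]
 [ 26  19  92]
 [ 17  98 184]
 [113  71  65]]
[480.8 264.6] [52.6 89.6] 79.3
[535.9  57.2] [33.7 40. ] 77.9
[552.3  50.6] [69.9 66. ] 21.9
[539.   44.6] [45. 42.] 87.3
[610.8  39.9] [103.8 104. ] 78.3
[632.1  33.3] [104.3 155.1] 75.8
```

```bash
python3 -c "
from h import *
delta([.4628,.2681,.0035],[180,0,-10.7])"
```

```text
shift cm [ 2.71 -3.43 22.7 ] turn [-0.    0.01  0.11] dist 23.113108227708057
```

Call:
play_rows(commands=[[[1.4, -1.7, 3, 0, 0, 0, 1], [2.7, -3.4, 6, 0, 0, 0, 1], [2.7, -3.4, 10, 0, 0, 0, 1], [2.7, -3.4, 14, 0, 0, 0, 1], [2.7, -3.4, 17, 0, 0, 0, 1], [2.7, -3.4, 19.5, 0, 0, 0, 1], [2.7, -3.4, 21, 0, 0, 0, 1], [2.7, -3.4, 22, 0, 0, 0, 1], [2.7, -3.4, 22.7, 0, 0, 0, 1], [2.7, -3.4, 22.7, 0, 0, 0, 1], [2.7, -3.4, 22.7, 0, 0, 0, 0.7], [2.7, -3.4, 22.7, 0, 0, 0, 0.62], [2.7, -3.4, 22.7, 0, 0, 0, 0.5], [2.7, -3.4, 22.7, 0, 0, 0, 0.4], [2.7, -3.4, 22.7, 0, 0, 0, 0.4], [2.7, -3.4, 22.7, 0, 0, 0, 0.4]]])

```text
clock: 2.65
tool_pos: [0.4626, 0.2689, 0.0041]
orientation: [-180.0, -0.0, -10.5]
force: [-0.7, -0.8, -0.3]
opening: 0.0534
gripper_force: 0.0
```

Call:
play_rows(commands=[[[0, 0, 0, 0, 0, 0, 0.3], [0, 0, 0, 0, 0, 0, 0], [0, 0, 0, 0, 0, 0, 0], [0, 0, 0, 0, 0, 0, 0], [0, 0, 0, 0, 0, 0, 0], [0, 0, -2, 0, 0, 0, 0], [0, 0, -5, 0, 0, 0, 0], [0, 0, -6, 0, 0, 0, 0], [0, 0, -6, 0, 0, 0, 0]]])

```text
clock: 3.4
tool_pos: [0.4637, 0.2701, 0.0662]
orientation: [-179.8, -0.2, -10.4]
force: [0.4, -1.3, -0.9]
opening: 0.0505
gripper_force: 30.0
```

```bash
python3 -c "
from h import *
delta([.452,.0755,.09],[180,0,-12.2])"
```

```text
shift cm [ 2.37 19.34 -2.45] turn [-0.24 -0.15  1.77] dist 19.641119034077825
```

Call:
play_rows(commands=[[[0.3, 2, -2.4, 0, 0, 0, 0], [0.6, 5, -2.4, 0, 0, 0.5, 0], [0.9, 8, -2.4, 0, 0, 1, 0], [1.3, 11, -2.4, 0, 0, 1.5, 0], [1.7, 14, -2.4, 0, 0, 1.7, 0], [2.1, 17, -2.4, 0, 0, 1.7, 0], [2.3, 18.6, -2.4, -0.2, -0.1, 1.7, 0], [2.4, 19.3, -2.4, -0.2, -0.1, 1.7, 0], [2.4, 19.3, -2.4, -0.2, -0.1, 1.7, 0], [2.4, 19.3, -2.4, -0.2, -0.1, 1.7, 0]]])

```text
clock: 4.23
tool_pos: [0.4511, 0.0746, 0.0872]
orientation: [179.8, 0.1, -12.2]
force: [0.7, 0.7, -0.5]
opening: 0.0498
gripper_force: 30.0
```

```bash
python3 - <<'E'
from plant import *
from h import *
o=get_obs();print(o["clock"],o["tool_pos"],o["orientation"])
s=snapshot("wrist");pickle.dump(s,open("w2.pkl","wb"));cv2.imwrite("pics/w2.png",s["frame"][:,:,::-1])
print({k:np.round(v,4).tolist() for k,v in s.items() if k in("origin","attitude")})
E
```

```text
4.2333 [0.4510896  0.07459186 0.08719229] [ 1.79794662e+02  1.05945987e-01 -1.21972455e+01]
{'origin': [0.5274, 0.059, 0.245], 'attitude': [162.9586, -0.2001, -102.161]}
```

View pics/w2.png

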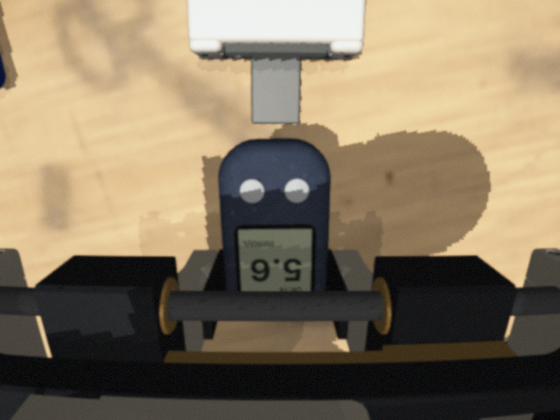

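The tongue is now large and sharp at x 252–300, y 60–123, with the station roof edges at x=191 and 364. The meter is square in the grip, its nose at (275,140).

```bash
python3 - <<'E'
from h import *
s=pickle.load(open("w2.pkl","rb"))
f=s["frame"];q=cv2.cvtColor(f,cv2.COLOR_RGB2HSV).astype(int);gr=cv2.cvtColor(f,cv2.COLOR_RGB2GRAY).astype(int)
sat=q[...,1]
# tongue edges per row: first/last low-sat
def fit(rows,lo,hi,test,z):
    L=[];Rr=[]
    for r in rows:
        k=np.where(test[r,lo:hi])[0]+lo
        L.append((k.min()-.5,r));Rr.append((k.max()+.5,r))
    out=[]
    for P in (L,Rr):
        W=plane(s,P,z)[:,:2]*1000
        vx,vy,x,y=cv2.fitLine(W.astype(np.float32),cv2.DIST_HUBER,0,.01,.01).ravel()
        if vx<0:vx,vy=-vx,-vy
        out.append((np.array([x,y]),np.degrees(np.arctan2(vy,vx)),np.array([vx,vy])))
    a=np.mean([out[0][1],out[1][1]]);u=np.array([np.cos(np.radians(a)),np.sin(np.radians(a))]);n=np.array([-u[1],u[0]])
    print("z",z,"angles",[round(o[1],2) for o in out],"width",round((out[0][0]-out[1][0])@n,2),"mid",np.round((out[0][0]+out[1][0])/2,1), "offset along n(-12)",np.round(((out[0][0]+out[1][0])/2)@np.array([np.sin(np.radians(12.2)),np.cos(np.radians(12.2))]),2))
low=sat<50
fit(range(66,118),235,318,low,.005)
fit(range(3,34),170,385,(sat<40),.037)
fit(range(3,34),170,385,(sat<40),.040)
m=(q[...,0]>100)&(q[...,2]<140)
fit(range(185,222),205,345,(gr<115),.083+.010)
fit(range(185,222),205,345,(gr<115),.083+.014)
col=[np.where(low[60:140,c])[0].max()+60.5 for c in range(260,292)];print("tongue end row",np.median(col))
print("tongue end",plane(s,[[276,np.median(col)]],.005)*1000, "nose",plane(s,[[275,139.5]],.083+.008)*1000)
for c in(220,275,330): print(c,gr[30:75,c].tolist())
E
```

```text
z 0.005 angles [np.float32(-13.09), np.float32(-11.93)] width 32.61 mid [536.2  55.8] offset along n(-12) 167.86
z 0.037 angles [np.float32(-13.61), np.float32(-12.12)] width 100.11 mid [575.6  47.3] offset along n(-12) 167.9
z 0.04 angles [np.float32(-13.62), np.float32(-12.13)] width 98.66 mid [574.9  47.5] offset along n(-12) 167.92
z 0.093 angles [np.float32(-34.84), np.float32(6.26)] width 57.35 mid [484.3  67.6] offset along n(-12) 168.39
z 0.097 angles [np.float32(-34.84), np.float32(6.21)] width 55.84 mid [485.4  67.3] offset along n(-12) 168.4
tongue end row 139.5
tongue end [[505.13737917  62.09669083   5.        ]] nose [[513.20243336  61.42026554  91.        ]]
220 [242, 242, 241, 242, 241, 241, 239, 237, 231, 221, 209, 199, 193, 188, 185, 184, 180, 169, 157, 139, 114, 93, 89, 99, 105, 85, 73, 75, 79, 109, 141, 171, 183, 187, 187, 186, 186, 186, 188, 185, 185, 189, 196, 198, 198]
275 [241, 242, 241, 241, 242, 242, 240, 236, 231, 221, 207, 185, 163, 137, 117, 111, 109, 111, 111, 110, 108, 102, 89, 75, 71, 70, 71, 70, 79, 102, 129, 140, 145, 143, 142, 140, 141, 142, 143, 142, 150, 157, 158, 160, 164]
330 [242, 241, 242, 241, 241, 242, 240, 238, 235, 227, 217, 200, 186, 171, 167, 167, 164, 154, 143, 134, 122, 109, 107, 120, 127, 109, 77, 58, 57, 72, 113, 159, 187, 199, 200, 199, 199, 198, 199, 199, 198, 200, 206, 209, 209]
```

Station yaw is about −12.4°, and the meter is within 0.5 mm of its axis. Advance over the tongue and go down close to it.

Call:
play_rows(commands=[[[0.8, 0.04, 1, 0.2, 0.1, 0.2, 0], [2, 0.04, 3, 0.2, 0.1, 0.2, 0], [3, 0.04, 5, 0.2, 0.1, 0.2, 0], [3.2, 0.04, 6.5, 0.2, 0.1, 0.2, 0], [3.2, 0.04, 7.3, 0.2, 0.1, 0.2, 0], [3.2, 0.04, 7.5, 0.2, 0.1, 0.2, 0], [3.2, 0.04, 7.5, 0.2, 0.1, 0.2, 0], [3.2, 0.04, 7.5, 0.2, 0.1, 0.2, 0], [3.2, 0.04, 7.5, 0.2, 0.1, 0.2, 0]]])

```text
clock: 5.03
tool_pos: [0.4825, 0.0678, 0.0134]
orientation: [-179.9, -0.1, -12.3]
force: [-0.2, -0.0, -0.8]
opening: 0.0499
gripper_force: 30.0
```

```bash
python3 - <<'E'
from plant import *
from h import *
for i in range(3):
    s=snapshot("wrist");o=get_obs();print(o["clock"],o["tool_pos"],o["orientation"],o["force"])
print(np.array(o["tool_pos"][:2])*1000@[np.sin(np.radians(12.4)),np.cos(np.radians(12.4))], np.array([536.2,55.8])@[np.sin(np.radians(12.4)),np.cos(np.radians(12.4))])
cv2.imwrite("pics/w3.png",s["frame"][:,:,::-1]);pickle.dump(s,open("w3.pkl","wb"))
E
```

```text
5.0833 [0.48248514 0.06771317 0.01347148] [-1.79934146e+02 -8.16662470e-02 -1.23165982e+01] [-1.19369515  0.10625235 -0.34856707]
5.1333 [0.48246074 0.0676391  0.01342328] [-1.79931728e+02 -8.02731921e-02 -1.23286826e+01] [ 0.34982911 -0.32962883 -0.32671304]
5.1833 [0.48238076 0.06753854 0.01331936] [-1.79938028e+02 -7.20511955e-02 -1.23330032e+01] [ 0.40425086 -0.33345113 -0.54228262]
169.54721493535703 169.63939555802585
```

View pics/w3.png

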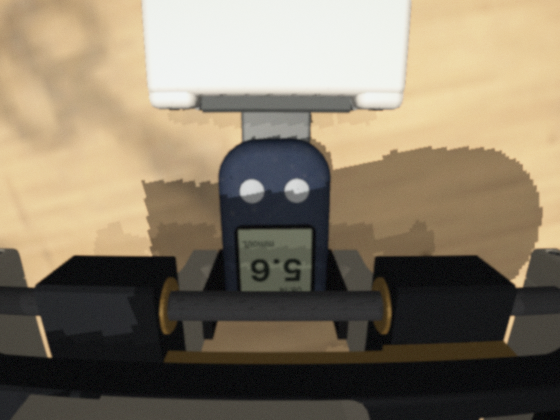

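The nose (275,140) sits about 16 mm before the mouth. The tongue, at x 243–311, looks about 1 mm to the right of the meter's centre, so I'll check those edges precisely.

```bash
python3 - <<'E'
from h import *
s=pickle.load(open("w3.pkl","rb"))
g=cv2.GaussianBlur(cv2.cvtColor(s["frame"],cv2.COLOR_RGB2GRAY),(1,5),0).astype(float)
def edges(r,l0,l1,r0,r1):
    d=np.abs(np.diff(g[r])); 
    def pk(a,b): w=d[a:b];w=np.where(w>w.max()*.4,w,0);return (w*np.arange(a,b)).sum()/w.sum()+.5
    return pk(l0,l1),pk(r0,r1)
n=np.array([np.sin(np.radians(12.4)),np.cos(np.radians(12.4))])
for name,rows,b,z in(("roof",range(20,85,8),(138,158,396,416),.037),("tongue",range(114,134,3),(235,250,304,318),.005),("meter",range(175,225,8),(210,228,322,338),.0092+.010)):
    for r in rows:
        l,rr=edges(r,*b);W=plane(s,[[l,r],[rr,r]],z)[:,:2]*1000
        print(name,r,round(l,1),round(rr,1),"n:",np.round(W@n,1),"mid",round((W@n).mean(),2),"w",round(np.linalg.norm(W[0]-W[1]),1))
u=np.array([n[1],-n[0]])
print("front lip u:",plane(s,[[277,97],[277,108]],.0345)[:,:2]*1000@u, plane(s,[[277,110]],.01)[:,:2]*1000@u,"nose u",plane(s,[[275,139.5]],.017)[:,:2]*1000@u)
E
```

```text
roof 20 143.3 407.1 n: [218.8 121.2] mid 169.99 w 97.6
roof 28 143.9 407.2 n: [218.7 120.9] mid 169.84 w 97.8
roof 36 144.8 406.5 n: [218.6 121. ] mid 169.8 w 97.7
roof 44 145.3 405.2 n: [218.7 121.3] mid 169.96 w 97.4
roof 52 145.7 404.9 n: [218.7 121.2] mid 169.92 w 97.5
roof 60 146.1 404.5 n: [218.8 121.1] mid 169.93 w 97.7
roof 68 146.6 403.2 n: [218.8 121.3] mid 170.06 w 97.5
roof 76 146.9 402.7 n: [218.9 121.3] mid 170.12 w 97.6
roof 84 147.8 402.7 n: [218.8 121. ] mid 169.93 w 97.8
tongue 114 241.0 310.5 n: [186.3 153. ] mid 169.64 w 33.3
tongue 117 241.1 310.8 n: [186.3 152.8] mid 169.54 w 33.5
tongue 120 241.1 311.0 n: [186.3 152.7] mid 169.49 w 33.7
tongue 123 241.2 310.6 n: [186.3 152.8] mid 169.57 w 33.5
tongue 126 241.3 310.4 n: [186.3 152.9] mid 169.58 w 33.5
tongue 129 241.6 310.4 n: [186.2 152.8] mid 169.52 w 33.4
tongue 132 241.6 310.4 n: [186.2 152.8] mid 169.5 w 33.5
meter 175 218.0 330.3 n: [196.2 144.5] mid 170.33 w 51.7
meter 183 216.4 329.6 n: [197.1 144.6] mid 170.86 w 52.5
meter 191 218.4 329.5 n: [196.3 144.5] mid 170.43 w 51.8
meter 199 219.3 329.4 n: [196.1 144.4] mid 170.23 w 51.7
meter 207 219.5 329.3 n: [196.2 144.2] mid 170.19 w 51.9
meter 215 220.4 328.6 n: [195.9 144.3] mid 170.14 w 51.6
meter 223 220.5 328.4 n: [196.1 144.3] mid 170.16 w 51.8
front lip u: [538.15103315 533.98236197] [533.06972673] nose u [520.14169229]
```

Call:
play_rows(commands=[[[0, 0.04, 0.2, 0, 0, 0.07, 0], [0, 0.04, 0.35, 0, 0, 0.07, 0], [0.4, 0.04, 0.35, 0, 0, 0.07, 0], [0.8, 0.04, 0.35, 0, 0, 0.07, 0], [1.2, 0.04, 0.35, 0, 0, 0.07, 0], [1.6, 0.04, 0.35, 0, 0, 0.07, 0], [2, 0.04, 0.35, 0, 0, 0.07, 0], [2.4, 0.04, 0.35, 0, 0, 0.07, 0], [2.8, 0.04, 0.35, 0, 0, 0.07, 0], [3, 0.04, 0.35, 0, 0, 0.07, 0], [3, 0.04, 0.35, 0, 0, 0.07, 0]]])

```text
clock: 6.1
tool_pos: [0.512, 0.0603, 0.009]
orientation: [-180.0, -0.0, -12.4]
force: [0.4, 0.7, 0.2]
opening: 0.0501
gripper_force: 30.0
```

Call:
play_rows(commands=[[[0.3, -0.02, -0.04, 0, 0, 0, 0], [0.6, -0.02, -0.04, 0, 0, 0, 0], [0.9, -0.02, -0.04, 0, 0, 0, 0], [1.2, -0.02, -0.04, 0, 0, 0, 0], [1.5, -0.02, -0.04, 0, 0, 0, 0], [1.8, -0.02, -0.04, 0, 0, 0, 0], [2.1, -0.02, -0.04, 0, 0, 0, 0], [2.4, -0.02, -0.04, 0, 0, 0, 0], [2.5, -0.02, -0.04, 0, 0, 0, 0], [2.5, -0.02, -0.04, 0, 0, 0, 0]]])

```text
clock: 6.93
tool_pos: [0.536, 0.0551, 0.0094]
orientation: [-180.0, -0.0, -12.4]
force: [0.7, 0.7, -0.7]
opening: 0.0498
gripper_force: 30.0
```

Call:
play_rows(commands=[[[0.1, 0, 0, 0, 0, 0, 0], [0.2, 0, 0, 0, 0, 0, 0], [0.3, 0, 0, 0, 0, 0, 0], [0.4, 0, 0, 0, 0, 0, 0], [0.5, 0, 0, 0, 0, 0, 0], [0.5, 0, 0, 0, 0, 0, 0]]])

```text
clock: 7.43
tool_pos: [0.5399, 0.0541, 0.0091]
orientation: [180.0, 0.1, -12.4]
force: [-2.5, 1.6, -0.3]
opening: 0.0498
gripper_force: 30.0
```

Contact is starting; push a little further.

Call:
play_rows(commands=[[[0.1, 0, 0, 0, 0, 0, 0], [0.2, 0, 0, 0, 0, 0, 0], [0.3, 0, 0, 0, 0, 0, 0], [0.3, 0, 0, 0, 0, 0, 0]]])

```text
clock: 7.77
tool_pos: [0.5404, 0.0536, 0.009]
orientation: [179.9, 0.3, -12.4]
force: [-13.7, 8.5, 9.3]
opening: 0.0499
gripper_force: 30.1
```

It stopped hard after 59 mm of travel, as predicted for home. Ease the push, let go, lift, and look.

Call:
play_rows(commands=[[[-0.15, 0, 0, 0, 0, 0, 0], [-0.2, 0, 0, 0, 0, 0, 0], [-0.2, 0, 0, 0, 0, 0, 0.7], [-0.2, 0, 0, 0, 0, 0, 0.85], [-0.2, 0, 0, 0, 0, 0, 0.85], [-0.2, 0, 0, 0, 0, 0, 0.85], [-0.2, 0, 0, 0, 0, 0, 0.85], [-0.2, 0, 0, 0, 0, 0, 0.85], [-0.2, 0, -1, 0, 0, 0, 0.85], [-0.2, 0, -3, 0, 0, 0, 0.85], [-0.6, 0, -6, 0, 0, 0, 0.85], [-1.5, 0, -9, 0, 0, 0, 0.85], [-2, 0, -10, 0, 0, 0, 0.85], [-2, 0, -10, 0, 0, 0, 0.85]]])

```text
clock: 8.93
tool_pos: [0.5252, 0.0586, 0.1134]
orientation: [-179.8, -0.3, -12.4]
force: [0.1, -0.6, -0.3]
opening: 0.0745
gripper_force: 0.0
```

```bash
python3 - <<'E'
from plant import *
from h import *
s=snapshot("wrist");o=get_obs();print(o["clock"],o["tool_pos"],o["orientation"],o["force"],o["opening"])
cv2.imwrite("pics/w4.png",s["frame"][:,:,::-1]);pickle.dump(s,open("w4.pkl","wb"))
E
```

```text
8.9833 [0.52461873 0.05829104 0.11156718] [-179.85196983   -0.1860139   -12.39365752] [ 0.04312797 -0.00848659 -1.53003945] 0.07408317300667153
```

View pics/w4.png

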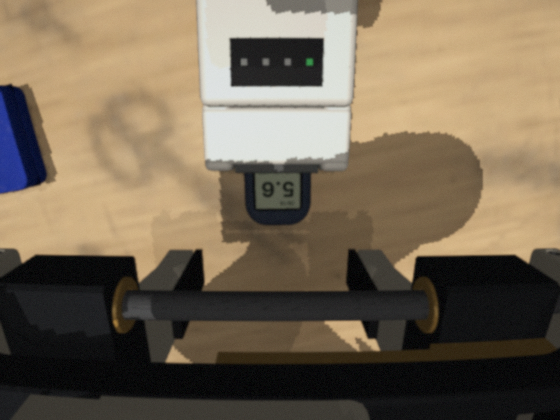

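The meter sits square in the slot (x 245–311), its display end at row 223. I'll check how far it sticks out, and refine the vial and reader.

```bash
python3 - <<'E'
from h import *
s=pickle.load(open("w4.pkl","rb"))
t=np.radians(12.4);n=np.array([np.sin(t),np.cos(t)]);u=np.array([n[1],-n[0]])
g=cv2.cvtColor(s["frame"],cv2.COLOR_RGB2GRAY).astype(int)
print(g[150:180,215].tolist(),g[150:180,340].tolist(),g[205:235,278].tolist())
for r in(161,165,169): print(r,plane(s,[[225,r],[330,r]],.0345)[:,:2]*1000@u)
for r in(222,224): print(r,[(plane(s,[[278,r]],z)[:,:2]*1000@u) for z in(.005,.013,.019)])
print("mid n", plane(s,[[245,195],[311,195]],.015)[:,:2]*1000@n, "roof",plane(s,[[205,140],[351,140]],.037)[:,:2]*1000@n)
E
```

```text
[225, 225, 224, 224, 224, 225, 225, 226, 221, 210, 179, 147, 127, 129, 138, 135, 130, 128, 121, 115, 124, 142, 159, 165, 169, 165, 163, 161, 162, 157] [225, 222, 206, 176, 147, 139, 137, 140, 137, 138, 130, 126, 125, 128, 132, 135, 134, 125, 117, 113, 102, 99, 103, 105, 105, 104, 107, 106, 102, 101] [92, 90, 82, 59, 34, 22, 27, 28, 28, 31, 30, 32, 31, 32, 32, 24, 22, 27, 20, 31, 50, 63, 71, 70, 71, 77, 82, 82, 74, 73]
161 [541.62169817 541.74922267]
165 [538.76733237 538.89747981]
169 [535.89548842 536.02829584]
222 [array([486.04213513]), array([488.7733729]), array([490.82180123])]
224 [array([484.27106017]), array([487.0554186]), array([489.14368743])]
mid n [194.10137787 142.15496683] roof [218.82984482 117.98968563]
```

It sticks out 48 ± 1.5 mm (47 expected). A gentle push on the display end with shut fingers will make sure it's home.

Call:
play_rows(commands=[[[-1, 0.1, 0, 0, 0, 0, 0], [-2.4, 0.1, 0, 0, 0, 0, 0], [-3.5, 0.1, 0, 0, 0, 0, 0], [-3.5, 0.1, 0, 0, 0, 0, 0], [-3.5, 0.1, 2, 0, 0, 0, 0], [-3.5, 0.1, 5, 0, 0, 0, 0], [-3.5, 0.1, 8, 0, 0, 0, 0], [-3.5, 0.1, 9.4, 0, 0, 0, 0], [-3.5, 0.1, 9.9, 0, 0, 0, 0], [-3.5, 0.1, 9.9, 0, 0, 0, 0], [-3.2, 0.1, 9.9, 0, 0, 0, 0], [-2.9, 0.1, 9.9, 0, 0, 0, 0], [-2.7, 0.1, 9.9, 0, 0, 0, 0], [-2.5, 0.1, 9.9, 0, 0, 0, 0], [-2.4, 0.1, 9.9, 0, 0, 0, 0], [-2.4, 0.1, 9.9, 0, 0, 0, 0]]])

```text
clock: 10.32
tool_pos: [0.5009, 0.062, 0.0109]
orientation: [-180.0, -0.1, -12.4]
force: [0.2, -1.2, -0.1]
opening: 0.0005
gripper_force: 0.0
```

Call:
play_rows(commands=[[[0.1, 0, 0, 0, 0, 0, 0], [0.2, 0, 0, 0, 0, 0, 0], [0.3, 0, 0, 0, 0, 0, 0], [0.4, 0, 0, 0, 0, 0, 0], [0.4, 0, 0, 0, 0, 0, 0]]])

```text
clock: 10.73
tool_pos: [0.5041, 0.0611, 0.0103]
orientation: [180.0, 0.0, -12.4]
force: [-0.5, 0.7, 1.0]
opening: 0.0007
gripper_force: 0.6
```

Call:
play_rows(commands=[[[0.1, 0, 0, 0, 0, 0, 0], [0.2, 0, 0, 0, 0, 0, 0], [0.3, 0, 0, 0, 0, 0, 0], [0.3, 0, 0, 0, 0, 0, 0]]])

```text
clock: 11.07
tool_pos: [0.5049, 0.0604, 0.0102]
orientation: [179.9, 0.2, -12.4]
force: [-11.3, 6.3, 9.3]
opening: 0.0005
gripper_force: 7.0
```

It is rigid at the stop, so the meter is home. Back off, lift and go over to the vial.

```bash
python3 - <<'E'
from h import *
d=pickle.load(open("s0.pkl","rb"))
print("carton top"),rect(d["top"],(360,170,40,28),lambda q:((q[...,1]<50)&(q[...,2]>150))|((q[...,0]>85)&(q[...,0]<125)&(q[...,1]>50)),.041)
delta([.47,-.28,.16],[180,0,-12.4])
E
```

```text
carton top
[ 647.1 -309.2] [109.5  74.8] 87.3
shift cm [  3.87  34.01 -14.95] turn [ 0.08  0.2  -0.04] dist 37.354649544744156
```

Call:
play_rows(commands=[[[-0.5, 0, 0, 0, 0, 0, 0], [-1, 0, -1.5, 0, 0, 0, 0.3], [-1, 0, -5, 0, 0, 0, 0.6], [-1, 0, -9, 0, 0, 0, 0.9], [-1, 2, -12, 0, 0, 0, 1], [-0.5, 5, -14, 0, 0, 0, 1], [0, 9, -15, 0, 0, 0, 1], [0.5, 13, -15, 0, 0, 0, 1], [1.2, 17, -15, 0, 0, 0, 1], [1.8, 21, -15, 0, 0, 0, 1], [2.4, 25, -15, 0, 0, 0, 1], [3, 29, -15, 0, 0, 0, 1], [3.5, 32, -15, 0, 0, 0, 1], [3.9, 34, -15, 0, 0, 0, 1], [3.9, 34, -15, 0, 0, 0, 1], [3.9, 34, -15, 0, 0, 0, 1]]])

```text
clock: 12.4
tool_pos: [0.4717, -0.2811, 0.16]
orientation: [180.0, 0.0, -12.6]
force: [0.2, -0.1, -0.5]
opening: 0.0867
gripper_force: 0.0
```

```bash
python3 - <<'E'
from plant import *
from h import *
s=snapshot("wrist");o=get_obs();print(o["clock"],o["tool_pos"],o["orientation"],o["force"],o["opening"])
cv2.imwrite("pics/w5.png",s["frame"][:,:,::-1]);pickle.dump(s,open("w5.pkl","wb"))
f=lambda q:(q[...,0]>85)&(q[...,0]<130)&(q[...,1]>110)
p=proj(s,[.527,-.2905,.048])[0];print(p)
x,y=(p-45).astype(int);c=rect(s,(max(x,0),max(y,0),90,90),f,.048)
print(c.min(0),c.max(0))
E
```

```text
12.45 [ 0.47180566 -0.28020317  0.16010283] [-1.79999875e+02  1.96549279e-02 -1.24957733e+01] [0.19345104 0.26914556 0.74789143] 0.08749195513094772
[271.60557352 135.41974027]
[ 528.4 -292. ] [26.8 26.4] 77.5
[256 116] [290 150]
```

View pics/w5.png

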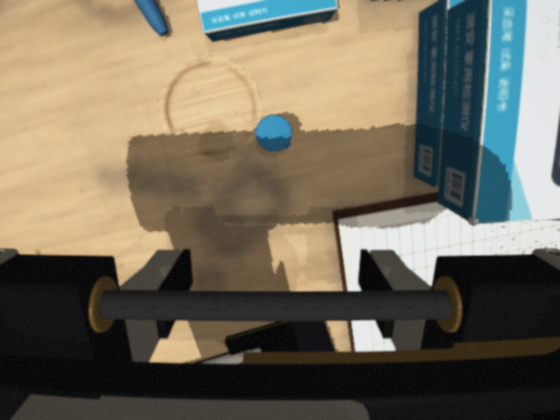

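The cap is at (273,133). The tall boxes' base edge is near column 417, so I'll check their clearance to the gripper.

```bash
python3 - <<'E'
from plant import *
from h import *
s=pickle.load(open("w5.pkl","rb"));d=pickle.load(open("s0.pkl","rb"))
print("base edge",np.round(plane(s,[[421,10],[416,100],[415,178],[440,190]],0),3).tolist())
# top cam: left edges of big boxes front stack ~ (416,238),(418,195)
for z in(0,.1,.15): print(z,np.round(plane(d["top"],[[416,238],[420,195]],z),3).tolist())
delta([.5285,-.2915,.003],[180,0,-12.4])
E
```

```text
base edge [[0.602, -0.441, 0.0], [0.527, -0.426, 0.0], [0.454, -0.417, 0.0], [0.437, -0.441, 0.0]]
0 [[0.453, -0.429, 0.0], [0.605, -0.46, 0.0]]
0.1 [[0.441, -0.398, 0.1], [0.584, -0.427, 0.1]]
0.15 [[0.435, -0.383, 0.15], [0.573, -0.411, 0.15]]
shift cm [ 5.78 -0.12 15.71] turn [-0.    0.02 -0.1 ] dist 16.740121368694915
```

Clearance is about 34 mm, fine. Descend and grip.

Call:
play_rows(commands=[[[2, 0, 0, 0, 0, -0.1, 1], [4, -0.1, 0, 0, 0, -0.1, 1], [5.8, -0.1, 1, 0, 0, -0.1, 1], [5.8, -0.1, 4, 0, 0, -0.1, 1], [5.8, -0.1, 7.5, 0, 0, -0.1, 1], [5.8, -0.1, 11, 0, 0, -0.1, 1], [5.8, -0.1, 13.5, 0, 0, -0.1, 1], [5.8, -0.1, 15, 0, 0, -0.1, 1], [5.8, -0.1, 15.6, 0, 0, -0.1, 1], [5.8, -0.1, 15.6, 0, 0, -0.1, 0.6], [5.8, -0.1, 15.6, 0, 0, -0.1, 0.4], [5.8, -0.1, 15.6, 0, 0, -0.1, 0.2], [5.8, -0.1, 15.6, 0, 0, -0.1, 0], [5.8, -0.1, 15.6, 0, 0, -0.1, 0], [5.8, -0.1, 15.6, 0, 0, -0.1, 0], [5.8, -0.1, 15.6, 0, 0, -0.1, 0], [5.8, -0.1, 15.6, 0, 0, -0.1, 0], [5.8, -0.1, 15.6, 0, 0, -0.1, 0]]])

```text
clock: 13.95
tool_pos: [0.529, -0.2915, 0.0046]
orientation: [180.0, -0.0, -12.3]
force: [-0.4, -0.2, 1.3]
opening: 0.0335
gripper_force: 0.0
```

Call:
play_rows(commands=[[[0, 0, 0, 0, 0, 0, 0], [0, 0, 0, 0, 0, 0, 0], [0, 0, 0, 0, 0, 0, 0], [0, 0, 0, 0, 0, 0, 0], [0, 0, 0, 0, 0, 0, 0], [0, 0, -1, 0, 0, 0, 0], [0, 0, -4, 0, 0, 0, 0], [0, 0, -8, 0, 0, 0, 0], [0, 0, -12, 0, 0, 0, 0], [0, 0, -16, 0, 0, 0, 0], [0, 0, -16, 0, 0, 0, 0], [0, 0, -16, 0, 0, 0, 0]]])

```text
clock: 14.95
tool_pos: [0.5306, -0.2918, 0.1685]
orientation: [180.0, -0.4, -12.3]
force: [-0.7, -0.4, -1.0]
opening: 0.0276
gripper_force: 30.0
```

Gripped and lifted. Compute the waypoint out in front (A) and the final pose (B).

```bash
python3 - <<'E'
from plant import *
from h import *
delta([.515,.060,.13],[180,-30,-12.4])
s=snapshot("wrist");cv2.imwrite("pics/w6.png",s["frame"][:,:,::-1])
E
```

```text
shift cm [ -9.05 -34.04   3.78] turn [-2.000e-02  2.961e+01  1.000e-01] dist 35.42396860910397
```

View pics/w6.png

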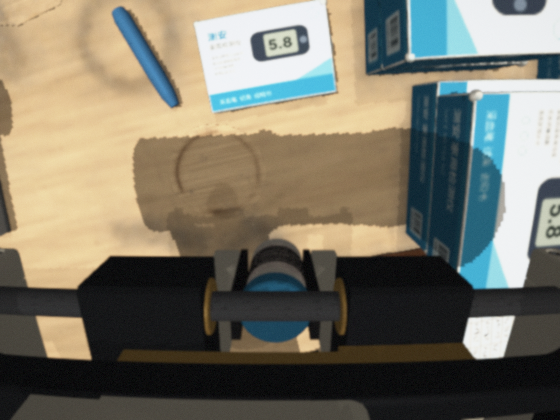

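The vial is held upright between the fingers, cap at (275,305). Move out in front of the station while tilting.

Call:
play_rows(commands=[[[-2, -1, 0, 0, 0, 0, 0], [-4, -4, 0, 0, 2, 0, 0], [-6, -7, 0, 0, 5, 0, 0], [-8, -10, 0.5, 0, 8, 0, 0], [-9, -13, 1, 0, 11, 0, 0], [-9, -16, 1.5, 0, 14, 0, 0], [-9, -19, 2, 0, 17, 0, 0], [-9, -22, 2.5, 0, 20, 0, 0], [-9, -25, 3, 0, 23, 0, 0], [-9, -28, 3.3, 0, 26, 0, 0], [-9, -31, 3.6, 0, 29, 0, 0], [-9, -33, 3.8, 0, 29.6, 0.1, 0], [-9, -34, 3.8, 0, 29.6, 0.1, 0], [-9, -34, 3.8, 0, 29.6, 0.1, 0], [-9, -34, 3.8, 0, 29.6, 0.1, 0]]])

```text
clock: 16.25
tool_pos: [0.533, 0.0669, 0.1581]
orientation: [179.2, -26.4, -12.3]
force: [0.6, -0.5, 0.4]
opening: 0.0279
gripper_force: 30.0
```

```bash
python3 - <<'E'
from plant import *
from h import *
o=get_obs();print(o["clock"],o["tool_pos"],o["orientation"],o["opening"],o["gripper_force"])
delta([.6058,.0399,.0932],[180,-30,-12.4])
E
```

```text
16.25 [0.53302958 0.06685149 0.15808844] [179.17047551 -26.38381464 -12.33689201] 0.02789749894325771 29.993662163615227
shift cm [4.   0.94 9.24] turn [0.8  3.62 0.08] dist 10.115545591059579
```

```bash
python3 - <<'E'
from plant import *
from h import *
o=get_obs();print(o["joint_pos"],o["qvel"])
delta([.515,.060,.13],[180,-30,-12.4])
E
```

```text
[ 33.25942392  -1.38523974 -58.27590473  54.05364944 -23.8679831
  -4.22796812] [-1.17344175 -0.89879885 -0.02046633 -0.82734326 -0.01366148  0.62285907]
shift cm [-2.69  1.03  1.81] turn [0.8  3.62 0.08] dist 3.4072999145513783
```

Joint 3 is at its limit because waypoint A is too close to the base. B is farther out, so go there straight; the way is free.

Call:
play_rows(commands=[[[0.5, 0.2, 1, 0.2, 1, 0, 0], [1, 0.4, 2.2, 0.4, 2, 0, 0], [1.5, 0.5, 3.4, 0.8, 3, 0.1, 0], [2, 0.6, 4.6, 0.8, 3.6, 0.1, 0], [2.4, 0.7, 5.8, 0.8, 3.6, 0.1, 0], [2.4, 0.7, 5.8, 0.8, 3.6, 0.1, 0], [2.4, 0.7, 5.8, 0.8, 3.6, 0.1, 0]]])

```text
clock: 16.83
tool_pos: [0.6034, 0.0521, 0.1287]
orientation: [179.6, -28.6, -12.7]
force: [0.7, 27.4, 5.0]
opening: 0.0273
gripper_force: 30.2
```

```bash
python3 - <<'E'
from plant import *
from h import *
o=get_obs();print(o["clock"],o["tool_pos"],o["orientation"],o["joint_pos"],o["force"])
delta([.6058,.0399,.0932],[180,-30,-12.4])
E
```

```text
16.8333 [0.60335922 0.05210171 0.12871932] [179.62597459 -28.61774934 -12.72455251] [ 10.04029459   6.23347575 -58.27020755  95.52065432 -11.08366367
 -25.87221937] [ 0.73037267 27.43527101  5.01797667]
shift cm [-1.26  1.11  3.37] turn [ 0.53  1.38 -0.28] dist 3.7635906746887895
```

```bash
python3 - <<'E'
from plant import *
from h import *
for k in("top","scene","wrist"):
    s=snapshot(k);pickle.dump(s,open(f"b_{k}.pkl","wb"))
    o=get_obs();print(np.round(o["force"],1),np.round(o["moment"],2),np.round(o["tool_pos"],4),np.round(o["joint_pos"],2),np.round(o["qvel"],2),np.round(o["tau"],1))
D=[([89.5596,20.592,.6341,-.01986,-70.1349,-16.5065],[.19664,.64522,.22562],[179.9057,-.0085,-16.9537]),
([33.25942392,-1.38523974,-58.27590473,54.05364944,-23.8679831,-4.22796812],[.53302958,.06685149,.15808844],[179.17047551,-26.38381464,-12.33689201]),
([10.04029459,6.23347575,-58.27020755,95.52065432,-11.08366367,-25.87221937],[.60335922,.05210171,.12871932],[179.62597459,-28.61774934,-12.72455251])]
from scipy.optimize import least_squares
import itertools
def fk(j,p,sg):
    d,r0,z0,a,b,e,L=p
    A1=Ro.from_euler('z',j[0],degrees=True)
    A2=A1*Ro.from_euler('y',j[1],degrees=True)           # z along upper arm
    A3=A2*Ro.from_euler('y',-j[2],degrees=True)          # x along forearm
    A4=A3*Ro.from_euler('x',sg[0]*j[3],degrees=True)
    A5=A4*Ro.from_euler('y',-j[4],degrees=True)
    A6=A5*Ro.from_euler('x',sg[1]*j[5],degrees=True)
    pos=A1.apply([r0,d,z0])+A2.apply([0,0,a])+A3.apply([b,0,e])+A5.apply([L,0,0])
    return pos,A6
for sg in itertools.product((1,-1),(1,-1)):
    C=[]
    for j,p,o in D:
        _,A=fk(j,np.zeros(7),sg);C.append(A.inv()*Ro.from_euler('xyz',o,degrees=True))
    print(sg,[round(np.degrees((C[0].inv()*c).magnitude()),2) for c in C],C[0].as_euler('xyz',degrees=True).round(1))
    f=lambda p:np.concatenate([fk(j,p,sg)[0]-np.array(q) for j,q,_ in D])
    r=least_squares(f,[0,.1,.3,.4,.4,0,.3]);print(np.round(r.x,4),r.cost)
E
```

```text
[ 1.3 -8.6 -0.8] [-0.92  1.57 -0.74] [0.6033 0.0496 0.1282] [  9.88   6.26 -58.28  95.19 -11.02 -26.15] [ 2.72 -0.99  0.04 -1.22 -2.95  7.17] [  6.5 -32.3  21.2   6.5  -0.1   0.9]
[-0.5  0.   0.4] [ 0.44  1.62 -0.01] [0.6034 0.0506 0.129 ] [ 10.01   6.2  -58.27  95.28 -11.13 -25.84] [ 2.47 -1.01  0.1   2.76 -1.29  4.35] [ -0.8 -30.1  21.8  -0.2  -0.3  -1. ]
[-0.5  0.4 -1.7] [0.47 1.57 0.01] [0.6035 0.052  0.1296] [ 10.12   6.16 -58.26  95.39 -11.17 -25.71] [ 2.   -0.73  0.12  1.65 -0.32  1.14] [ -1.  -30.   21.7  -0.5  -0.7  -0.5]
(1, 1) [np.float64(0.0), np.float64(130.84), np.float64(172.68)] [-90.  33. -90.]
[-0.1473  0.289  -0.8985  0.8028 -0.0295  0.3022 -0.0775] 0.008900139963782128
(1, -1) [np.float64(0.0), np.float64(108.13), np.float64(168.94)] [-90.   0. -90.]
[-0.1473  0.289  -0.8985  0.8028 -0.0295  0.3022 -0.0775] 0.008900139963782128
(-1, 1) [np.float64(0.0), np.float64(24.56), np.float64(18.73)] [-90.  33. -90.]
[-0.1465  0.2478 -0.599   0.7528  0.0574  0.2353  0.0821] 0.008880384147716809
(-1, -1) [np.float64(0.0), np.float64(0.0), np.float64(0.0)] [-90.   0. -90.]
[-0.1465  0.2478 -0.599   0.7528  0.0574  0.2353  0.0821] 0.008880384147716809
```

```bash
cat > kin.py <<'E'
from h import *
from scipy.optimize import least_squares
D=[([89.5596,20.592,.6341,-.01986,-70.1349,-16.5065],[.19664,.64522,.22562],[179.9057,-.0085,-16.9537]),
([33.25942392,-1.38523974,-58.27590473,54.05364944,-23.8679831,-4.22796812],[.53302958,.06685149,.15808844],[179.17047551,-26.38381464,-12.33689201]),
([10.04029459,6.23347575,-58.27020755,95.52065432,-11.08366367,-25.87221937],[.60335922,.05210171,.12871932],[179.62597459,-28.61774934,-12.72455251])]
def fk(j,p):
    bx,by,r0,z0,a,b,e,L=p
    E=lambda ax,t:Ro.from_euler(ax,t,degrees=True)
    A1=E('z',j[0]);A2=A1*E('y',j[1]);A3=A2*E('y',-j[2]);A5=A3*E('x',-j[3])*E('y',-j[4])
    C=Ro.from_euler('xyz',[-90,0,-90],degrees=True)
    return np.array([bx,by,0])+A1.apply([r0,0,z0])+A2.apply([0,0,a])+A3.apply([b,0,e])+A5.apply([L,0,0]),A5*E('x',-j[5])*C
E
python3 - <<'E'
from kin import *
from plant import get_obs
o=get_obs();D.append((o["joint_pos"],o["tool_pos"],o["orientation"]))
x0=np.array([0.,0,.1,.35,.4,.4,.05,.3])
f=lambda p:np.concatenate([fk(j,p)[0]-np.array(q) for j,q,_ in D]+[(p-x0)*1e-3])
r=least_squares(f,x0);print(np.round(r.x,4),np.round(f(r.x)[:12]*1000,1))
print([np.degrees((fk(j,r.x)[1].inv()*Ro.from_euler('xyz',q,degrees=True)).magnitude()) for j,_,q in D])
d=pickle.load(open("s0.pkl","rb"));print("origin in top img",proj(d["top"],[[0,0,0],[0,0,.4]]))
E
```

```text
[ 0.1928  0.1122 -0.1239  0.4273  0.7363  0.4455 -0.0583  0.6821] [  0.   -0.3   1.9  -2.1  -0.1 -10.8   0.9   0.3   4.5   1.2   0.1   4.4]
[np.float64(5.671021758600333e-05), np.float64(1.3668457201460874e-08), np.float64(8.555910864424982e-09), np.float64(2.2696789479360383e-14)]
origin in top img [[300.20959363 381.43204529]
 [308.79302819 406.69598266]]
```

```bash
cat >> kin.py <<'E'
def fk(j,p):
    d,r0,z0,a,b,e,w,L=p
    E=lambda ax,t:Ro.from_euler(ax,t,degrees=True)
    A1=E('z',j[0]);A2=A1*E('y',j[1]);A3=A2*E('y',-j[2]);A5=A3*E('x',-j[3])*E('y',-j[4])
    C=Ro.from_euler('xyz',[-90,0,-90],degrees=True)
    return A1.apply([r0,d,z0])+A2.apply([0,0,a])+A3.apply([b,0,e])+A5.apply([L,w,0]),A5*E('x',-j[5])*C
def fit(D,free=None):
    x0=np.array([0.,0,.3,.4,.4,0,-.15,.3])
    f=lambda p:np.concatenate([fk(j,p)[0]-np.array(q) for j,q,_ in D]+[(p-x0)*np.array([1,1,.01,.01,.01,1,.01,.01])*1e-1])
    r=least_squares(f,x0);return r.x,f(r.x)[:3*len(D)]
E
python3 - <<'E'
from kin import *
from plant import get_obs
o=get_obs();D.append((o["joint_pos"],o["tool_pos"],o["orientation"]))
p,r=fit(D);print(np.round(p,4),np.round(r*1000,1))
E
```

```text
[ 0.      0.      0.1988  0.6016  0.4636 -0.     -0.1918  0.378 ] [-0. -0.  0.  0.  0. -0. -0. -0.  0. -0. -0.  0.]
```

The kinematic fit is exact (it has a wrist offset). Look for in-range solutions for B.

```bash
cat >> kin.py <<'E'
P=np.array([0,0,.1988,.6016,.4636,0,-.1918,.3780])
P=fit(D)[0]
LO=np.array([-176.03,-82.01,-58.28,-173.87,-174.79,-173.66]);HI=np.array([176.03,121.73,71.71,95.51,-.11,173.66])
def ik(pos,zax,n=400,seed=0):
    rng=np.random.default_rng(seed);S=[]
    def f(x):
        q,A=fk(np.r_[x,0],P);return np.r_[(q-pos)*5,A.as_matrix()[:,2]-zax]
    for _ in range(n):
        r=least_squares(f,rng.uniform(LO[:5],HI[:5]),bounds=(LO[:5],HI[:5]),x_scale=30)
        if r.cost<1e-10 and not any(np.abs(r.x-s).max()<1 for s in S): S.append(r.x)
    return S
E
python3 - <<'E'
from kin import *
B=np.array([.6058,.0399,.0932])
for zr in(0,):
    z=R([180,-30,-12.4])[:,2]
    for dz in(0,):
        for s in ik(B,z): print(np.round(s,1))
E
python3 - <<'E'
from kin import *
print("check",[np.round(s,1) for s in ik(np.array(D[0][1]),R(D[0][2])[:,2],40)],D[0][0])
mid=np.array([.5963,.0420,.110])
for p in(-100,-85,-70,-55,-45,-38,-30,-25,-20,-15,-10,-5,0):
    z=R([180,p,-12.4])[:,2]
    S=ik(mid+.0188*z,z,60)
    print(p,[np.round(s).astype(int).tolist() for s in S])
E
```

```text
check [array([ 89.6,  20.6,   0.6,  -0. , -70.1])] [89.5596, 20.592, 0.6341, -0.01986, -70.1349, -16.5065]
-100 []
-85 []
-70 []
-55 []
-45 [[-16, 11, -51, -171, -18]]
-38 []
-30 []
-25 []
-20 [[25, 11, -49, 43, -18]]
-15 [[28, 14, -39, 21, -27]]
-10 [[26, 16, -31, 11, -36]]
-5 [[25, 18, -25, 4, -43]]
0 [[23, 20, -19, 0, -51]]
```

B is out of range with the vial gripped straight from above. With the hand leaning only 15° at the end it is well in range, so I'll set the vial down in the open and regrip it with the tool leaned +15°. Check those poses.

```bash
python3 - <<'E'
from kin import *
for nm,pos,p in(("W1",[.56,.055,.17],-12),("place",[.53,-.15,.005],0),("pick15",[.53,-.15,.0065],15),("pick18",[.53,-.15,.0065],18),("lift",[.53,-.15,.16],15),("A",[.5,.063,.14],-12),("A2",[.54,.055,.14],-15),("Bm",[.601,.0409,.0918],-15)):
    z=R([180,p,-12.4])[:,2];print(nm,[np.round(s).astype(int).tolist() for s in ik(np.array(pos),z,60)])
delta([.56,.055,.17],[180,-12,-12.4])
E
```

```text
W1 [[31, 6, -32, 12, -43]]
place [[5, 23, -30, 0, -37]]
pick15 [[2, 31, -15, -4, -59]]
pick18 [[1, 33, -13, -5, -62]]
lift [[2, 21, -7, -4, -76]]
A [[36, 2, -42, 15, -38]]
A2 [[33, 5, -42, 19, -34]]
Bm [[28, 14, -39, 21, -27]]
shift cm [-1.84  0.7  -5.61] turn [  0.52 -16.71  -0.27] dist 5.941744588458068
```

Call:
play_rows(commands=[[[-0.2, 0, -0.7, 0, -2, 0, 0], [-0.4, 0.1, -1.5, 0, -4, 0, 0], [-0.6, 0.2, -2.5, 0.2, -6.5, 0, 0], [-0.9, 0.3, -3.5, 0.3, -9, -0.1, 0], [-1.2, 0.5, -4.5, 0.4, -12, -0.2, 0], [-1.5, 0.6, -5.2, 0.5, -15, -0.2, 0], [-1.8, 0.7, -5.6, 0.5, -16.7, -0.3, 0], [-1.8, 0.7, -5.6, 0.5, -16.7, -0.3, 0], [-1.8, 0.7, -5.6, 0.5, -16.7, -0.3, 0], [-1.8, 0.7, -5.6, 0.5, -16.7, -0.3, 0]]])

```text
clock: 17.82
tool_pos: [0.5624, 0.0577, 0.172]
orientation: [-179.9, -12.3, -12.2]
force: [0.4, -0.0, -0.2]
opening: 0.0273
gripper_force: 30.0
```

```bash
python3 - <<'E'
from kin import *
from plant import get_obs
o=get_obs();print(o["clock"],o["tool_pos"],o["orientation"],np.round(o["joint_pos"],1),o["opening"])
delta([.53,-.15,.10],[180,0,-12.4])
E
```

```text
17.8167 [0.56236216 0.05769382 0.17202319] [-179.94024002  -12.31882057  -12.22389666] [ 31.3   6.  -32.4  12.3 -43.2  38.1] 0.02733529233921637
shift cm [-0.33 20.99  7.28] turn [ -0.08 -12.32   0.18] dist 22.219670045960548
```

Call:
play_rows(commands=[[[0, 2, 0, 0, -1, 0, 0], [0, 5, 0, 0, -3, 0, 0], [0, 8, 0, 0, -5, 0, 0], [0, 11, 0.5, 0, -7, 0, 0], [0, 14, 1.5, 0, -9, 0, 0], [0, 17, 3, 0, -11, 0.1, 0], [-0.2, 19.5, 5, 0, -12.3, 0.2, 0], [-0.3, 21, 7, 0, -12.3, 0.2, 0], [-0.3, 21, 7.3, 0, -12.3, 0.2, 0], [-0.3, 21, 7.3, 0, -12.3, 0.2, 0], [-0.3, 21, 7.3, 0, -12.3, 0.2, 0], [-0.3, 21, 7.3, 0, -12.3, 0.2, 0]]])

```text
clock: 18.82
tool_pos: [0.5285, -0.151, 0.0996]
orientation: [180.0, 0.1, -12.4]
force: [-0.4, 0.6, -0.0]
opening: 0.028
gripper_force: 30.0
```

```bash
python3 - <<'E'
from kin import *
from plant import get_obs
o=get_obs();print(o["clock"],o["tool_pos"],o["orientation"],o["opening"])
delta([.53,-.15,.0052],[180,0,-12.4])
E
```

```text
18.8167 [ 0.52846161 -0.15095657  0.09956301] [ 1.79971413e+02  1.20023245e-01 -1.24015470e+01] 0.027992063039216412
shift cm [ 0.15 -0.13  9.44] turn [ 0.03  0.12 -0.  ] dist 9.438039196007892
```

Call:
play_rows(commands=[[[0, 0, 2, 0, 0.1, 0, 0], [0, 0, 5, 0, 0.1, 0, 0], [0, 0, 7.5, 0, 0.1, 0, 0], [0, 0, 8.7, 0, 0.1, 0, 0], [0, 0, 9.2, 0, 0.1, 0, 0], [0, 0, 9.4, 0, 0.1, 0, 0], [0, 0, 9.5, 0, 0.1, 0, 0], [0, 0, 9.5, 0, 0.1, 0, 0]]])

```text
clock: 19.48
tool_pos: [0.5289, -0.1503, 0.0048]
orientation: [-179.9, -0.0, -12.4]
force: [-0.5, 0.1, 0.2]
opening: 0.0277
gripper_force: 30.0
```

Call:
play_rows(commands=[[[0, 0, 0, 0, 0, 0, 0.3], [0, 0, 0, 0, 0, 0, 0.55], [0, 0, 0, 0, 0, 0, 0.65], [0, 0, 0, 0, 0, 0, 0.65], [0, 0, 0, 0, 0, 0, 0.65], [0, 0, -0.5, 0, 0, 0, 0.65], [0, 0, -0.5, 0, 0, 0, 0.65]]])

```text
clock: 20.07
tool_pos: [0.5284, -0.1507, 0.0095]
orientation: [-179.9, 0.1, -12.4]
force: [0.2, -0.4, 0.1]
opening: 0.0559
gripper_force: 0.0
```

```bash
python3 - <<'E'
from kin import *
from plant import get_obs,snapshot
o=get_obs();print(o["clock"],o["tool_pos"],o["orientation"],o["opening"])
s=snapshot("top")
p=proj(s,[.5289,-.1503,.048])[0];x,y=(p-14).astype(int);print(p)
c=rect(s,(x,y,28,28),lambda q:(q[...,0]>85)&(q[...,0]<130)&(q[...,1]>110),.048)
delta([.5241,-.1493,.0063],[180,15,-12.4])
E
```

```text
20.0667 [ 0.528414   -0.15065868  0.00951092] [-1.79916417e+02  6.22047816e-02 -1.24438932e+01] 0.055857684823693236
[336.48956949 218.01674312]Traceback (most recent call last):
  File "<stdin>", line 6, in <module>
  File "h.py", line 22, in rect
    c=max(cv2.findContours(m,0,1)[0],key=cv2.contourArea).reshape(-1,2)+[x,y]
      ~~~^^^^^^^^^^^^^^^^^^^^^^^^^^^^^^^^^^^^^^^^^^^^^^^^
ValueError: max() iterable argument is empty
```

```bash
python3 - <<'E'
from kin import *
delta([.5241,-.1493,.0063],[180,15,-12.4])
E
```

```text
shift cm [-0.45 -0.03  0.3 ] turn [ -0.1  -14.94  -0.04] dist 0.5354130566624884
```

Call:
play_rows(commands=[[[-0.15, 0, 0, 0, -4, 0, 0.65], [-0.3, 0, 0, 0, -8, 0, 0.65], [-0.4, 0, 0, 0, -12, 0, 0.65], [-0.45, 0, 0, -0.1, -15, 0, 0.65], [-0.45, 0, 0.2, -0.1, -15, 0, 0.65], [-0.45, 0, 0.3, -0.1, -15, 0, 0.65], [-0.45, 0, 0.3, -0.1, -15, 0, 0.65]]])

```text
clock: 20.7
tool_pos: [0.5227, -0.1496, 0.0051]
orientation: [180.0, 15.1, -12.5]
force: [-1.0, -0.0, -0.3]
opening: 0.057
gripper_force: 0.0
```

```bash
python3 - <<'E'
from kin import *
from plant import get_obs,snapshot
o=get_obs();print(o["clock"],o["tool_pos"],o["orientation"],o["force"])
delta([.5241,-.1493,.0063],[180,15,-12.4])
s=snapshot("wrist");cv2.imwrite("pics/w7.png",s["frame"][:,:,::-1])
print("pred cap",proj(s,[.5289,-.1503,.048]))
x,y,w,h=215,220,130,180
try:rect(s,(x,y,w,h),lambda q:(q[...,0]>85)&(q[...,0]<130)&(q[...,1]>110),.048)
except Exception as e:print(e)
E
```

```text
20.7 [ 0.52273715 -0.14955224  0.00505037] [179.97316831  15.12024893 -12.47051807] [-0.98082142 -0.02994548 -0.29525686]
shift cm [ 0.09 -0.05 -0.15] turn [ 0.01  0.12 -0.07] dist 0.18661579748638882
pred cap [[273.95246037 323.70175329]]
[ 523.  -150.1] [27.1 14.9] 77.5
```

Call:
play_rows(commands=[[[0.1, 0, -0.1, 0, 0, 0, 0.65], [0.1, 0, -0.1, 0, 0, 0, 0.4], [0.1, 0, -0.1, 0, 0, 0, 0.2], [0.1, 0, -0.1, 0, 0, 0, 0], [0.1, 0, -0.1, 0, 0, 0, 0], [0.1, 0, -0.1, 0, 0, 0, 0], [0.1, 0, -0.1, 0, 0, 0, 0], [0.1, 0, -0.1, 0, 0, 0, 0], [0.1, 0, -0.1, 0, 0, 0, 0]]])

```text
clock: 21.5
tool_pos: [0.5248, -0.1499, 0.0065]
orientation: [180.0, 15.1, -12.4]
force: [-0.1, 1.1, 1.5]
opening: 0.0277
gripper_force: 30.0
```

```bash
python3 - <<'E'
from kin import *
from plant import get_obs
o=get_obs();A=R(o["orientation"])
m=A.T@(np.array([.5289,-.1503,.024])-o["tool_pos"]);print("mid in tool mm",m*1000)
F=R([180,-15,-12.4]);print("final TCP",np.array([.5963,.0420,.110])-F@m)
delta([.54,.055,.16],[180,-15,-12.4])
delta([.54,-.15,.14],[180,15,-12.4])
E
```

```text
mid in tool mm [ -0.59039184  -0.45631804 -18.00516562]
final TCP [0.60131035 0.04043118 0.09276115]
shift cm [ -6.83 -20.33 -14.07] turn [ 2.000e-02  3.011e+01 -4.000e-02] dist 25.64647419403914
shift cm [ -2.04  -0.31 -13.28] turn [ 0.01  0.11 -0.04] dist 13.440166660041227
```

Call:
play_rows(commands=[[[-0.3, 0, -1.5, 0, 0, 0, 0], [-0.7, 0, -5, 0, 0, 0, 0], [-1.4, 0, -9, 0, 1, 0, 0], [-2, -0.5, -12.5, 0, 3, 0, 0], [-2.8, -3, -13.4, 0, 6, 0, 0], [-3.5, -6, -13.6, 0, 9, 0, 0], [-4.2, -9, -13.8, 0, 13, 0, 0], [-5, -12, -13.9, 0, 17, 0, 0], [-5.7, -15, -14, 0, 21, 0, 0], [-6.3, -18, -14.1, 0, 25, 0, 0], [-6.8, -20, -14.1, 0, 28.5, 0, 0], [-6.8, -20.3, -14.1, 0, 30.1, 0, 0], [-6.8, -20.3, -14.1, 0, 30.1, 0, 0], [-6.8, -20.3, -14.1, 0, 30.1, 0, 0], [-6.8, -20.3, -14.1, 0, 30.1, 0, 0]]])

```text
clock: 22.75
tool_pos: [0.5406, 0.0545, 0.1604]
orientation: [180.0, -14.9, -12.5]
force: [-0.8, -0.0, -0.7]
opening: 0.0276
gripper_force: 30.0
```

```bash
python3 - <<'E'
from kin import *
from plant import get_obs
o=get_obs();print(o["clock"],o["tool_pos"],o["orientation"],np.round(o["joint_pos"],1),o["opening"])
delta([.6013,.0404,.0928],[180,-15,-12.4])
E
```

```text
22.75 [0.54057514 0.05447685 0.16038493] [179.99354436 -14.94520252 -12.46144207] [ 33.5   3.3 -39.7  17.6 -37.8  30.9] 0.027577636929777962
shift cm [4.28 0.06 8.14] turn [ 0.02  0.05 -0.06] dist 9.194231383449443
```

Call:
play_rows(commands=[[[0.4, 0, 1, 0, 0, 0, 0], [1, 0, 2.2, 0, 0, 0, 0], [1.7, 0, 3.5, 0, 0, 0, 0], [2.4, 0, 4.8, 0, 0, 0, 0], [3.1, 0, 6, 0, 0, 0, 0], [3.7, 0.1, 7, 0, 0, 0, 0], [4.1, 0.1, 7.8, 0, 0, 0, 0], [4.3, 0.1, 8.1, 0, 0, 0, 0], [4.3, 0.1, 8.1, 0, 0, 0, 0], [4.3, 0.1, 8.1, 0, 0, 0, 0], [4.3, 0.1, 8.1, 0, 0, 0, 0], [4.3, 0.1, 8.1, 0, 0, 0, 0]]])

```text
clock: 23.75
tool_pos: [0.6011, 0.0405, 0.0938]
orientation: [-180.0, -15.0, -12.4]
force: [0.3, -0.5, -0.8]
opening: 0.0277
gripper_force: 30.0
```

```bash
python3 - <<'E'
from kin import *
from plant import get_obs,snapshot
s=snapshot("scene");pickle.dump(s,open("f.pkl","wb"))
w=snapshot("wrist");t=snapshot("top")
P=[]
for i in range(6):
    snapshot("top");o=get_obs();P.append(o["tool_pos"])
print(o["clock"],np.mean(P,0),o["orientation"],np.round(o["joint_pos"],1),o["opening"],o["gripper_force"],np.round(o["qvel"],2))
delta([.6013,.0404,.0928],[180,-15,-12.4])
im=np.zeros((600,800,3),np.uint8)
im[:400,:500]=cv2.resize(s["frame"][150:250,190:315,::-1],(500,400),interpolation=cv2.INTER_CUBIC)
im[:400,500:800]=cv2.resize(t["frame"][150:250,240:315,::-1],(300,400),interpolation=cv2.INTER_CUBIC)
im[400:,:267]=cv2.resize(w["frame"][:,:,::-1],(267,200))
cv2.imwrite("pics/f.png",im)
mid=np.array([.5963,.0420,.110]);A=R([180,30,0])
u=np.array([.9767,-.2147,0]);ax=-.5*u+np.array([0,0,.866])
print("pred cap/bottom px scene",proj(s,[mid+.024*ax,mid-.024*ax])," glass",proj(s,[mid+.08*(.866*u+np.array([0,0,.5]))]))
E
```

```text
24.2 [0.60106295 0.04035898 0.09332646] [179.98516492 -14.98864849 -12.43327169] [ 27.5  13.4 -39.   21.1 -27.5  32.2] 0.027642867782061004 29.999928184552118 [-0.01  0.15  0.13 -0.08 -0.05 -0.06]
shift cm [ 0.01 -0.02  0.04] turn [ 0.02  0.01 -0.03] dist 0.04363822419922274
pred cap/bottom px scene [[274.19715459 205.14938716]
 [267.66602411 211.02915932]]  glass [[251.56307729 185.07954515]]
```

View pics/f.png

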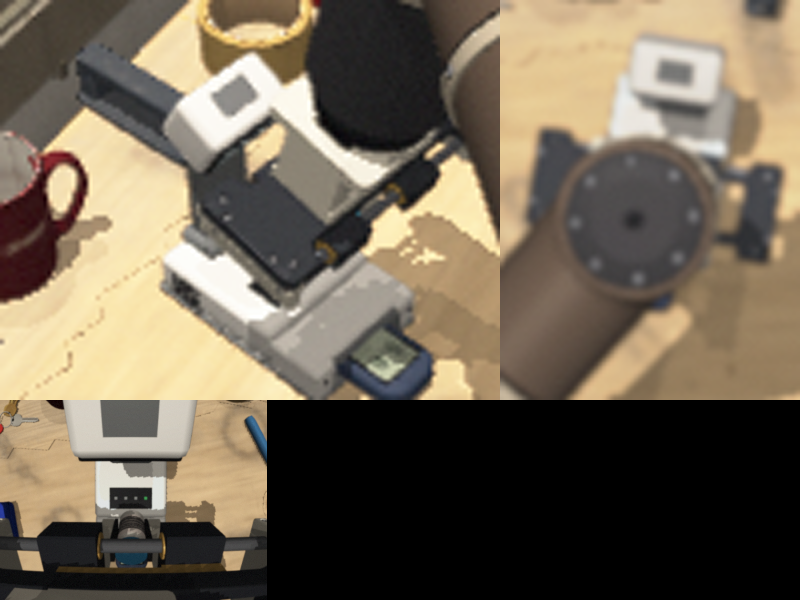

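The meter is seated in the slot. The vial is held cap up and leaned toward the front, centred on the reader head (wrist inset: vial at x≈131, head centre ≈131), and clear of it. The arm is still, so I'm handing in.

```bash
python3 -c "
from plant import close_job
print(close_job())"
```

```text
the job is handed in; nothing more can be done
None
```

I handed the job in at about 24 s of the 58 s allowed: the meter is fully home in the dock and released, and the vial is held still, cap up and parallel to the glass, at a computed 8 cm out from its middle. To reach that pose I had to set the vial down once and regrip it at a tilt. On the first try joint 4 read 95.52° for a moment, against its 95.51° limit. `close_job` gave no verdict.

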